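# Take the combination padlock off the cutter box and hold it up

### The arm

A 6-joint arm with a two-finger parallel gripper is mounted at the origin on a cart in front of the work surface, level with it; the furniture and walls round the work are solid. World frame = base frame: x ahead of the robot, y to its left, z up, the work surface at z = 0. Lengths are in m, angles in rad, forces in N, time in s.
With the tool pointing down it reaches from about 0.325 to 0.775 m from the base axis. Payload 5.5 kg.
Tool frame: the origin (TCP) lies midway between the tips of the shut fingers; the grasp point (between the pads) lies 19 mm behind it (bot.tcp_to_grasp is the distance from the TCP to the grasp point, in m); z points along the fingers, y is the line along which they close (so a half turn about z gives the same grasp; the last joint's range is limited). The gripper opens to 85 mm and grips with 20 to 120 N. Pads are 22 mm wide; open, the fingers measure 114 mm over their backs; the gripper's body (76 mm by 85 mm) begins 54 mm behind the grasp point. The pads swing forward as they close: fully open they stand 13 mm farther back than shut.
Start: joints at [-1.306, 0.091, 1.231, -0, 1.82, -0.057], TCP at [0.19, -0.569, 0.231] pointing down, gripper open.
Joint ranges: [-2.87, 2.87], [-0.86, 2.18], [0.17, 2.46], [-1.51, 4.65], [0.06, 2.69], [-2.65, 2.65]. Speed limits (rad/s): [2.57, 2.57, 3.01, 3.14, 3.14, 3.14].

### API

Orientations are given as a unit quaternion [w, x, y, z].
In Python, from station import bot, jaws, solve_ik, vision, order, regions_of gives the robot as it stands. Calls block until the motion is done:
- bot.movep(position, orientation): joint-space move of the TCP to a pose.
- bot.move_l(position, velocity=0.15, orientation=None): straight line of the TCP; orientation=None keeps the orientation; velocity is the mean speed in m/s.
- bot.goto_joints(angles): joint-space move.
- jaws.set_gripper(opening, squeeze=None): opening from 0.0 (shut) to 1.0 (fully open); squeeze is the grip in N (None keeps the last); returns when the fingers have stopped.
- bot.pause(seconds).
- solve_ik(position, orientation): joint angles nearest the present ones, or None.
- vision.camera(name): name is "scene" or "top" or "wrist"; returns a dict with "frame" (480x640x3 uint8, red, green, blue), "range_z" (480x640 float32, m along the optical axis (not along the pixel's ray), 0 where there is no reading), "vertical_fov" (degrees; the focal length in pixels is half the picture's height over the tangent of half this angle, whatever the lens; pixels are square), "cx", "cy" (the principal point, pixels), "k1" (the pictures are not rectified: a ray, as slopes to the right and down, at radius r is drawn at 1 + k1 r^2 times it, then the intrinsics apply), "R" (3x3) and "t" (3): a world point X has camera coordinates R X + t. Camera axes: x right, y down, z forward; pixel columns grow to the right and rows downward; lengths in m; the calibration is good to about 2 mm. A picture is of the moment at which its call begins.
A pose or a line that the arm cannot do raises bot.MotionError and nothing moves.
- order.finish_job(): hands the job in; it is judged then, once.
Trained networks look in the newest picture that a camera, given by its name, has taken for a name from the list of things; names that differ only in an ending like _2 or _b are one class to them, and where a whole thing is asked for, a point or a joint stands for the part that bears it (a point fixed in the world has none). Each returns a list of dicts, best first, with "p" (0 to 1); they miss things now and then, are a little off and sometimes report something else, mostly with a low value. They report only what shows in the picture. A call takes as long as a camera call. They do not tell look-alikes from the thing itself.
- regions_of(camera, label): "region" (480x640 bool, what is visible of it) and "point" ([column, row] in pixels, amid what is visible of it).
Readings, each from a call of its own:
- bot.read_time(): time.
- bot.read_q(): joint angles.
- bot.read_joint_velocities(): joint speeds.
- bot.read_joint_efforts(): joint torques, N m.
- bot.read_tcp_pos(): TCP position.
- bot.read_tcp_rot(): TCP orientation.
- bot.read_ft_force(): force on the tool from outside, world axes, zero at the start.
- bot.read_moment(): the same for the moment, N m.
- bot.read_width(): opening from 0.0 (shut) to 1.0 (fully open).
- bot.read_grasp_force(): force on a finger pad.
Only numpy, scipy, OpenCV 4.12 (cv2) and the standard library are available. Lean on these libraries where they do the work, as an engineer would, in place of code of your own. Each camera call takes 0.05 s, during which the arm holds its last target. There are 200 camera calls.

### The job

Unlock the brass combination padlock on the blue cutter box: turn its dial clockwise, click by click, until the white line meets the red mark and the shackle pops out a little, then pull the shackle out as far as it goes while the lock is still on the hasp. Then lift the lock straight up off the staple and present it: finish while holding it still and level, dial up, about 15 cm above the box lid, shackle still open; do not put it down or let go. Leave the tape measure, cork block and wooden knob where they are.

Things in the scene. Friction and masses are not known exactly. Their poses are not given: they have to be found in the camera images.
- cutter_box: flat blue steel box, fixed to the bench, 186 x 136 x 50 mm (x, y, z); origin: centre of its underside, z up, x along its length. On the lid lies a 3 mm steel hasp plate (its top 53 mm above the origin) on which the padlock stands, between four 10 mm high corner guides (x = -35 to -21 and +41 to +55 mm, outer faces at y = +-33.5 mm) that keep it from turning
- staple (a point): top of the steel staple on the hasp plate: 24 mm above the plate, 8 mm thick in x, 24 mm wide in y; axes as the box's. The lock straddles it with a slot, and while the shackle is less than 16 mm out a bar of the shackle goes through its eye, so that the lock cannot be lifted. The lock must rise 27 mm straight up to come clear of it
- lock: brass straight-bar padlock, loose, 90 x 56 x 40 mm (x, y, z) without dial and shackle, about 0.5 kg; origin: centre of its underside; z up through the dial, -x towards the shackle bow. Its x lies along the box's x, its origin 10 mm towards +x from the box's
- lock_center (a point): centre of the padlock's brass body, half-way up (20 mm above its underside); axes as the lock's. To lift it, grip its 56 mm width (the y faces) here, between the corner guides; the dial then stands up between the fingers
- dial_grip (a point): on the axis of the black fluted dial, 14 mm above the top of the brass, 12 mm from the lock's centre towards -x. The dial's grip is a round knob of 38 mm diameter whose top is 24 mm above the brass; a skirt 50 mm across and 4 mm high lies at its foot. White line on its top, red mark on the brass
- dial (a joint): angle of the dial, rad, growing anticlockwise from above. Starts at 0.7 to 1.4; ten click notches a turn, 0.63 rad apart, about 0.1 N m to pass. At 0 (within 0.2) the white line points at the red mark (to the lock's -x) and the shackle is freed; elsewhere it is blocked. Once the shackle has popped out, the dial is caught there
- shackle (a joint): how far the shackle is out of the lock, m: 0 to 0.002 while blocked (it stirs with the clicks), sprung out to about 0.0055 when the dial comes to 0, 0.021 pulled as far as it goes. Pulling it from there takes up to 5 N along the lock's -x; friction keeps it where it is left
- shackle_grip (a point): moves with the shackle: midway between the legs of its level steel bow, 20 mm above the lock's underside, 64 mm from the lock's centre to -x when shut. The legs, 8 mm round bar along x, measure 42 mm over their outsides in y and stand 34 mm out of the brass when shut; the crossbar is 15 mm further to -x than this point. Pinch across both legs or over the crossbar
- tape: bystander: yellow and black tape measure, 39 x 70 x 64 mm, loose; origin: centre of its underside
- cork: bystander: cork sanding block, 61 x 110 x 36 mm, loose; origin: centre of its underside
- knob: bystander: turned wooden drawer knob, 44 x 44 x 48 mm, loose; origin: centre of its underside
Not all that is in view belongs to the job. Several things have the shape of the cutter_box; the one meant has the colours described above.

How it is judged:
On the way, in this order (a step that is already met when the one before it is completed fails the run):
1. the dial is at its mark and the shackle has popped out, the lock on the hasp (value of joint dial between -0.35 and 0.35 rad and value of joint shackle above 0.004 m and z of lock in the frame of cutter_box below 0.065 m), for 0.1 s.
2. the shackle is pulled right out (over 17 mm) with the lock still on the hasp (value of joint shackle above 0.017 m and z of lock in the frame of cutter_box below 0.065 m), for 0.1 s.
At the end, for the whole second after the job is handed in: the gripper holds the lock, still (under 30 mm/s) and level (within 0.3 rad), its underside at least 100 mm above the lid and at most 350 mm above the bench, the shackle still more than 16 mm out, the lock not touching the box (z of lock in the frame of cutter_box above 0.15 m and height (world z) of lock below 0.35 m and value of joint shackle above 0.016 m and angle between lock's own z axis and vertical below 0.3 rad and linear speed of lock below 0.03 m/s and contact force between the fingers and lock above 1 N and contact force between lock and cutter_box below 0.1 N); the arm keeps its last pose, push and grip.
It fails at once if a bystander is moved by more than 20 mm (distance of any of tape, cork, knob from where it was at the start of the episode above 0.02 m).
It also fails if it takes over 54 s, if anything falls off the work surface, if the arm or the gripper's body presses on something with over 40 N, if the wrist force passes 120 N, or if a joint passes its speed limit or range.

## Working session

There is one attempt and no reset: what is moved stays moved. The work goes in short steps, each a Python script; the robot and the scene stay as the last script left them, time stands still between calls to the robot, and variables do not carry over. Pictures are saved under pics/ and viewed, at most 10 in all, crops included, and the job is handed in when it is done.

```bash
ls; mkdir -p pics; cat > h.py <<'E'
import numpy as np, cv2
from station import bot, jaws, solve_ik, vision, order, regions_of
def K(c):
    f=240/np.tan(np.radians(c["vertical_fov"])/2)
    return np.array([[f,0,c["cx"]],[0,f,c["cy"]],[0,0,1.]]), np.array([c["k1"],0,0,0,0.])
def cloud(c,rows,cols):
    k,d=K(c); z=c["range_z"][rows,cols]
    s=cv2.undistortPoints(np.stack([cols,rows],1).astype(float).reshape(-1,1,2),k,d).reshape(-1,2)
    P=np.c_[s*z[:,None],z]
    return ((P-c["t"])@c["R"])[z>0]
def ray(c,uv):
    k,d=K(c); s=cv2.undistortPoints(np.array(uv,float).reshape(-1,1,2),k,d).reshape(2)
    return -c["R"].T@c["t"], c["R"].T@np.r_[s,1]
def onplane(c,uv,z):
    o,v=ray(c,uv); return o+v*(z-o[2])/v[2]
def save(c,n,crop=None,s=1):
    im=c["frame"][:,:,::-1]
    if crop: im=im[crop[1]:crop[3],crop[0]:crop[2]]
    cv2.imwrite("pics/"+n+".png",cv2.resize(im,None,fx=s,fy=s,interpolation=cv2.INTER_CUBIC))
E
python3 - <<'E'
from h import *
for n in ["scene","top"]:
    c=vision.camera(n); save(c,n+"0")
    print(n,c["vertical_fov"],c["k1"],(-c["R"].T@c["t"]).round(3))
    for l in ["cutter_box","lock","dial","shackle","tape","cork","knob"]:
        for r in regions_of(n,l)[:3]:
            rr,cc=np.nonzero(r["region"]); P=cloud(c,rr,cc)
            print(l,round(r["p"],2),r["point"],len(rr),np.median(P,0).round(3),P[:,2].max().round(3) if len(P) else 0)
print(bot.read_time())
E
```

```text
pics
scene 53.50924751717978 -0.05292658731376912 [0.103 0.716 0.518]
cutter_box 0.96 [280.9, 279.3] 3820 [0.568 0.117 0.048] 0.075
cutter_box 0.43 [423.1, 235.4] 756 [ 0.434 -0.25   0.037] 0.065
lock 0.81 [276.9, 249.4] 1685 [0.598 0.084 0.088] 0.12
dial 0.78 [280.2, 241.7] 436 [0.599 0.077 0.108] 0.12
shackle 0.47 [302.3, 264.2] 180 [0.551 0.061 0.075] 0.078
tape 0.98 [422.2, 234.4] 837 [ 0.435 -0.25   0.036] 0.065
cork 0.9 [252.2, 362.1] 2642 [0.485 0.302 0.035] 0.039
cork 0.41 [284.4, 281.3] 3904 [0.569 0.116 0.048] 0.065
knob 0.7 [278.9, 251.7] 1749 [0.597 0.083 0.087] 0.12
knob 0.54 [219.5, 250.3] 395 [0.769 0.074 0.035] 0.049
top 51.27309114822313 -0.09206716246819005 [0.517 0.018 1.246]
cutter_box 0.92 [326.1, 324.7] 4502 [0.36  0.025 0.052] 0.083
cutter_box 0.9 [323.5, 222.6] 3360 [0.605 0.064 0.051] 0.098
cutter_box 0.22 [310.4, 219.8] 344 [0.607 0.067 0.117] 0.123
lock 0.95 [312.2, 216.6] 1087 [0.61  0.067 0.095] 0.123
dial 0.82 [310.8, 217.6] 341 [0.609 0.067 0.117] 0.123
shackle 0.72 [310.9, 241.4] 196 [0.55  0.065 0.076] 0.083
tape 0.81 [447.4, 290.0] 457 [ 0.445 -0.258  0.06 ] 0.071
cork 0.85 [220.0, 265.0] 1206 [0.498 0.283 0.036] 0.045
knob 0.69 [310.2, 152.0] 259 [0.776 0.068 0.045] 0.054
0.8
```

View pics/scene0.png

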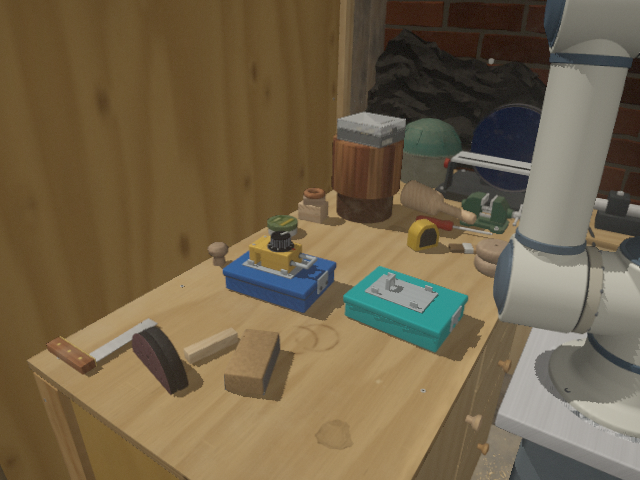

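View pics/top0.png

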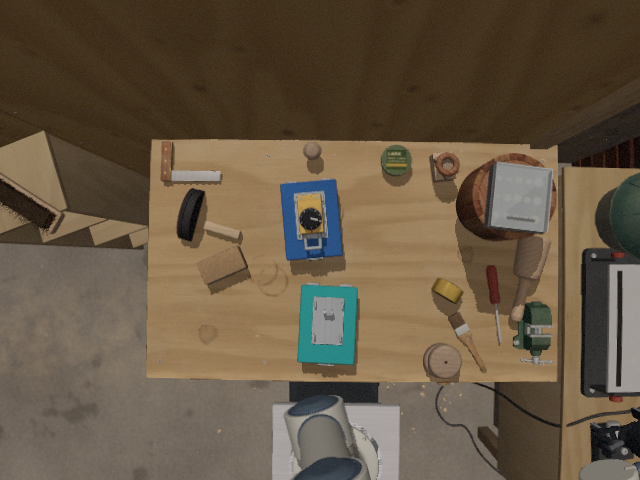

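The scene view shows the blue box with the padlock at about (280,250). The teal look-alike is at (405,300). In the top view the lock is at (311,217), with its shackle bow towards the robot at (314,242). Next I'll look from close up with the wrist camera at two places.

```bash
cat >> h.py <<'E'
from scipy.spatial.transform import Rotation as Ro
def down(yaw):
    q=(Ro.from_euler('z',yaw)*Ro.from_euler('x',np.pi)).as_quat(); return [q[3],q[0],q[1],q[2]]
E
python3 - <<'E'
from h import *
print(bot.read_tcp_rot(), down(0))
for y in [0,np.pi/2,-np.pi/2,np.pi]:
    print(y,solve_ik([0.6,0.066,0.2],down(y)))
bot.movep([0.56,0.066,0.30],down(0))
for i,p in enumerate([[0.56,0.066,0.30],[0.56,0.03,0.27]]):
    if i: bot.move_l(p)
    c=vision.camera("wrist"); save(c,"w%d"%i)
    print((-c["R"].T@c["t"]).round(3))
    for l in ["cutter_box","lock","dial","shackle"]:
        for r in regions_of("wrist",l)[:2]:
            rr,cc=np.nonzero(r["region"]); P=cloud(c,rr,cc)
            print(l,round(r["p"],2),r["point"],len(rr),np.median(P,0).round(4),np.percentile(P[:,2],[5,50,95]).round(4))
    np.save("w%d.npy"%i,c,allow_pickle=True)
print(bot.read_time(),bot.read_q())
E
```

```text
[ 2.93899657e-05  9.87085365e-01  1.60195132e-01 -5.09817095e-06] [np.float64(6.123233995736766e-17), np.float64(1.0), np.float64(0.0), np.float64(0.0)]
0 [ 5.32027857e-02  9.66558600e-02  1.28005094e+00 -4.44089210e-16
  1.76488585e+00  1.62399911e+00]
1.5707963267948966 [ 5.32027857e-02  9.66558600e-02  1.28005094e+00 -4.44089210e-16
  1.76488585e+00  5.32027857e-02]
-1.5707963267948966 None
3.141592653589793 [ 0.05320279  0.09665586  1.28005094  0.          1.76488585 -1.51759354]
[0.642 0.064 0.442]
cutter_box 0.9 [353.9, 337.5] 13613 [0.3776 0.0234 0.0502] [0.037  0.0502 0.0539]
lock 0.82 [316.8, 145.1] 5998 [0.6183 0.0657 0.0932] [0.0761 0.0932 0.1178]
dial 0.64 [319.3, 158.8] 2084 [0.6093 0.0654 0.1166] [0.0964 0.1166 0.1183]
shackle 0.6 [146.4, 245.8] 4714 [0.5014 0.2769 0.0354] [0.0124 0.0354 0.0369]
[0.641 0.029 0.412]
cutter_box 0.77 [308.5, 135.7] 18495 [0.6275 0.058  0.0498] [0.048  0.0498 0.053 ]
cutter_box 0.59 [323.8, 352.2] 15034 [0.381  0.0231 0.0502] [0.0367 0.0502 0.054 ]
lock 0.59 [277.8, 148.5] 7461 [0.6191 0.0643 0.0931] [0.0757 0.0931 0.1177]
dial 0.75 [277.5, 154.4] 7535 [0.6185 0.064  0.0931] [0.0753 0.0931 0.1177]
dial 0.73 [278.4, 164.1] 2538 [0.61   0.063  0.1165] [0.0964 0.1165 0.1183]
shackle 0.85 [290.7, 224.4] 786 [0.5484 0.0603 0.0759] [0.0724 0.0759 0.0775]
4.3667 [-6.18104310e-03 -3.70104782e-03  1.25789108e+00  1.66337838e-04
  1.88599715e+00  1.56383660e+00]
```

```bash
python3 - <<'E'
from h import *
g=np.mgrid[0:480,0:640]; rr,cc=g[0].ravel(),g[1].ravel()
for i in [0,1]:
    c=np.load("w%d.npy"%i,allow_pickle=True).item()
    ok=c["range_z"][rr,cc]>0; r2,c2=rr[ok],cc[ok]
    P=cloud(c,r2,c2); near=(np.abs(P[:,:2]-[0.61,0.066])<[0.13,0.1]).all(1)
    col=c["frame"][r2,c2].astype(int)
    blue=(col[:,2]>col[:,0]+40)
    def rect(m,n):
        im=np.zeros((480,640),np.uint8); im[r2[m],c2[m]]=1
        Q=P[m][:,:2]; 
        R=cv2.minAreaRect((Q*1000).astype(np.float32)); print(i,n,m.sum(),P[m].mean(0).round(4),[np.round(x,1) for x in R])
    rect(near&blue&(abs(P[:,2]-0.05)<0.005),"lid")
    rect(near&(abs(P[:,2]-0.093)<0.003)&(P[:,0]>0.565),"brass")
    k=near&(abs(P[:,2]-0.117)<0.003); rect(k,"dialtop"); print(cv2.minEnclosingCircle((P[k][:,:2]*1000).astype(np.float32)))
    rect(near&(abs(P[:,2]-0.075)<0.004)&(P[:,0]<0.575)&(P[:,0]>0.51),"bow")
c=np.load("w1.npy",allow_pickle=True).item(); save(c,"w1c",(180,60,400,260),3)
E
```

```text
0 lid 13202 [0.6178 0.0658 0.0496] [array([609.7,  65.7]), array([184.5, 134.3]), np.float64(5.7)]
0 brass 3366 [0.6296 0.0672 0.0927] [array([619.1,  66.2]), array([89.4, 55.8]), np.float64(5.8)]
0 dialtop 1369 [0.6077 0.0651 0.1171] [array([607.3,  65.2]), array([38.6, 37.4]), np.float64(39.8)]
((607.3759765625, 65.04682922363281), 19.710094451904297)
0 bow 641 [0.5513 0.0594 0.0758] [array([554.3,  59.7]), array([35.5, 42. ]), np.float64(6.2)]
1 lid 15467 [0.6186 0.0651 0.0496] [array([609.7,  65.5]), array([184.5, 134.5]), np.float64(5.7)]
1 brass 4070 [0.6301 0.0668 0.0927] [array([619.1,  66.5]), array([89.4, 56.6]), np.float64(5.7)]
1 dialtop 1653 [0.6079 0.0648 0.1171] [array([607.5,  65. ]), array([39. , 38.1]), np.float64(48.7)]
((607.217529296875, 64.83202362060547), 19.830907821655273)
1 bow 743 [0.5512 0.0591 0.0758] [array([554.1,  59.7]), array([35.5, 42. ]), np.float64(5.7)]
```

View pics/w1c.png

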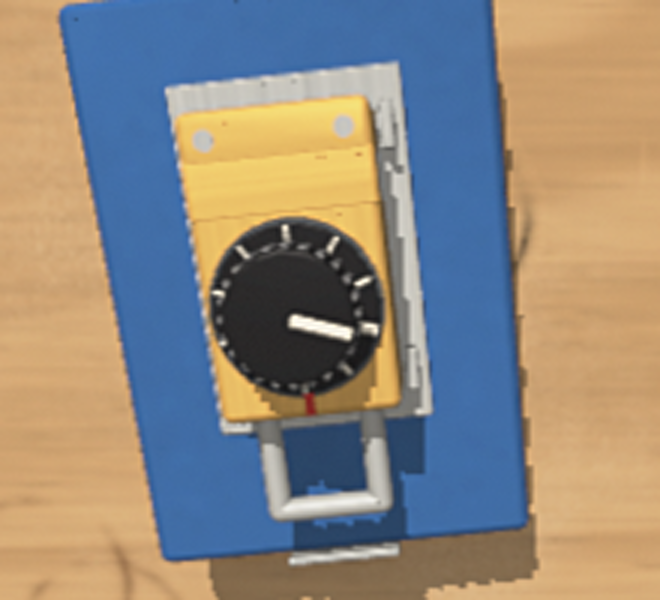

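The close view agrees with the given sizes. The box and lock are yawed 5.7°, the lock centre is (0.619, 0.066), the brass top is at z=0.093 and the dial is at (0.607, 0.065). In the crop the white line at (350,333) lies about 72° anticlockwise of the red mark at (309,403), so the dial needs two clicks clockwise.

```bash
python3 - <<'E'
from h import *
a=0.0995
D=[0.6073,0.0651]
y0=np.pi/2+a
bot.movep(D+[0.17],down(y0))
bot.move_l(D+[0.0958],0.06)
print("F",bot.read_ft_force().round(2) if hasattr(bot.read_ft_force(),'round') else bot.read_ft_force())
jaws.set_gripper(0.0,45)
print("w",bot.read_width(),bot.read_grasp_force(),np.round(bot.read_ft_force(),2))
t=0
while t>-1.3:
    t-=0.13
    bot.move_l(D+[0.0958],0.05,down(y0+t))
    print(round(t,2),np.round(bot.read_moment(),3),np.round(bot.read_ft_force(),1))
c=vision.camera("wrist"); save(c,"w2"); print(bot.read_time())
for r in regions_of("wrist","shackle")[:2]: print(r["p"],r["point"])
E
```

```text
F [-0.13  0.02 -0.07]
w 0.42535637062610826 48.736809195839896 [-1.54  0.58  4.24]
-0.13 [-0.033  0.494 -0.07 ] [-3.6  1.   5.4]
-0.26 [-0.013  0.584 -0.066] [-2.9 -0.3  6.3]
-0.39 [0.012 0.499 0.126] [-3.1  0.1  5.7]
-0.52 [ 0.037  0.544 -0.006] [-2.9  0.5  5.4]
-0.65 [ 0.143  0.66  -0.031] [-3.9  1.1  6. ]
-0.78 [ 0.188  0.612 -0.037] [-3.3  0.3  7.1]
-0.91 [ 0.213  0.746 -0.047] [-4.5  1.6  6.1]
-1.04 [ 0.184  0.856 -0.012] [-5.3  0.5  6.6]
-1.17 [ 0.295  0.895 -0.055] [-5.8  1.5  5.9]
-1.3 [ 0.331  0.84  -0.053] [-5.3  3.1  6. ]
-1.43 [ 0.351  0.904 -0.005] [-5.2  3.   6.5]
10.8583
```

View pics/w2.png

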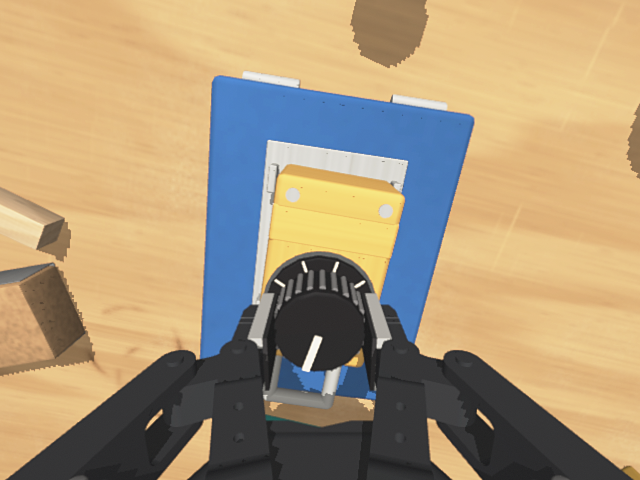

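In the wrist view the white line, (318,337) to (307,370), now points along the lock's -x, a few degrees past the red mark. I'll release and look at the line and the shackle.

```bash
python3 - <<'E'
from h import *
D=[0.6073,0.0651]
jaws.set_gripper(1.0)
bot.move_l(D+[0.17],0.15)
bot.movep([0.54,0.06,0.24],down(0.0995))
c=vision.camera("wrist"); save(c,"w3",(180,60,460,340),2)
g=np.mgrid[0:480,0:640]; rr,cc=g[0].ravel(),g[1].ravel()
P=cloud(c,rr,cc)
Q=(P-[0.6191,0.0664,0.053])@Ro.from_euler('z',0.0995).as_matrix()
m=(abs(Q[:,1])<0.04)&(Q[:,0]<-0.05)&(Q[:,0]>-0.13)&(abs(Q[:,2]-0.022)<0.005)
print(m.sum(),Q[m].min(0).round(4),Q[m].max(0).round(4),np.percentile(Q[m][:,0],[1,5]), Q[m][:,2].max())
m=(abs(Q[:,1])<0.05)&(abs(Q[:,0])<0.07)&(abs(Q[:,2]-0.04)<0.003)
print("brass",np.percentile(Q[m],[1,99],axis=0).round(4))
print(bot.read_time())
E
```

```text
977 [-0.0887 -0.0196  0.0187] [-0.05    0.0228  0.0256] [-0.08763558 -0.08636038] 0.025593056035192248
brass [[-0.0431 -0.028   0.0375]
 [ 0.0448  0.0271  0.0421]]
12.6167
```

View pics/w3.png

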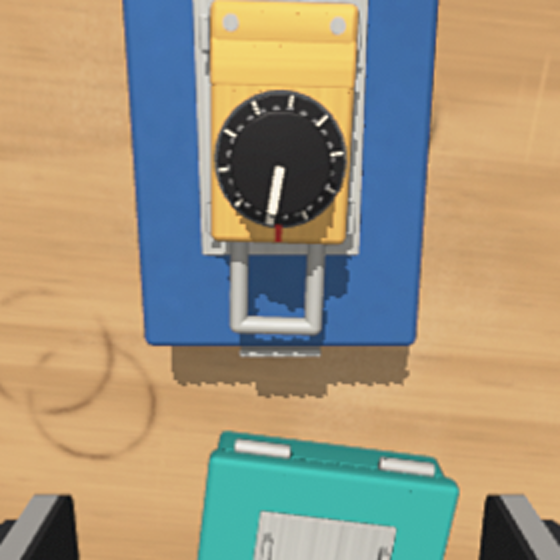

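The white line now meets the red mark at (277,232) in the crop. The crossbar is 5.6 mm further out than before, so the shackle has popped. Next I'll pinch both legs and pull.

```bash
python3 - <<'E'
from h import *
a=0.0995; L=np.array([0.6191,0.0667]); ux=np.array([np.cos(a),np.sin(a)]); q=down(a)
S=L-0.0705*ux
bot.movep([*S,0.15],q)
bot.move_l([*S,0.057],0.08)
print(np.round(bot.read_ft_force(),1))
jaws.set_gripper(0.0,50)
print(bot.read_width(),bot.read_grasp_force())
for d in np.arange(0.002,0.0171,0.0025):
    bot.move_l([*(S-d*ux),0.057],0.02)
    print(round(d,4),np.round(bot.read_ft_force(),1))
bot.pause(0.2)
jaws.set_gripper(1.0)
e=S-0.017*ux
bot.move_l([*e,0.17],0.15)
bot.movep([0.54,0.06,0.24],q)
c=vision.camera("wrist"); save(c,"w4",(180,60,460,340),2)
g=np.mgrid[0:480,0:640]; rr,cc=g[0].ravel(),g[1].ravel()
P=cloud(c,rr,cc)
Q=(P-[*L,0.053])@Ro.from_euler('z',a).as_matrix()
m=(abs(Q[:,1])<0.03)&(Q[:,0]<-0.05)&(Q[:,0]>-0.13)&(abs(Q[:,2]-0.022)<0.005)
print(m.sum(),Q[m].min(0).round(4),Q[m].max(0).round(4))
m=(abs(Q[:,1])<0.05)&(abs(Q[:,0])<0.07)&(abs(Q[:,2]-0.04)<0.003)
print("brass",np.percentile(Q[m],[1,99],axis=0).round(4))
print(bot.read_time())
E
```

```text
[-0.4 -0.1  0.3]
0.4697574108184384 50.07160484790802
0.002 [ 0.1 -0.3  4.1]
0.0045 [-0.1  1.2  5.9]
0.007 [0.7 1.5 5.2]
0.0095 [0.6 1.9 4.7]
0.012 [1.9 2.1 5.5]
0.0145 [2.3 3.  4.6]
0.017 [4.2 1.1 4.5]
1255 [-0.1047 -0.0222  0.0189] [-0.05    0.0197  0.0255]
brass [[-0.045  -0.0285  0.0374]
 [ 0.043   0.0262  0.0422]]
18.825
```

View pics/w4.png

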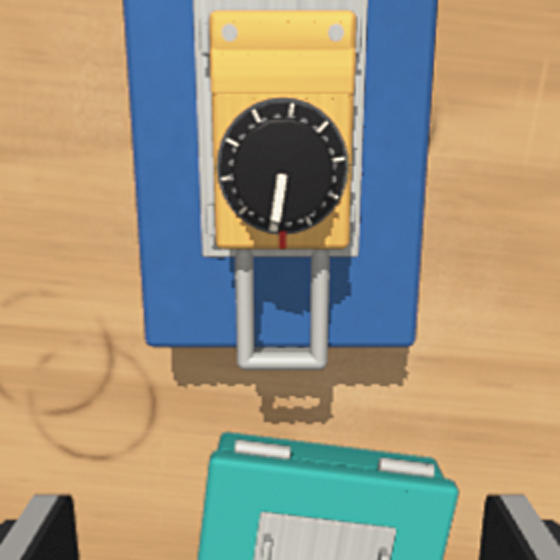

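The bow is now well out: the crossbar is at (283,358) in the crop and the lock has slid 2 mm towards -x. That makes it about 19.6 mm out. I'll give one light extra pull to reach the stop, then lift.

```bash
python3 - <<'E'
from h import *
a=0.0995; ux=np.array([np.cos(a),np.sin(a)]); uy=np.array([-ux[1],ux[0]]); q=down(a)
L=np.array([0.6191,0.0667])-0.0018*ux-0.0008*uy
S=L-0.084*ux
bot.movep([*S,0.15],q)
bot.move_l([*S,0.057],0.08)
jaws.set_gripper(0.0,25)
bot.move_l([*(S-0.0025*ux),0.057],0.02); print("pull",np.round(bot.read_ft_force(),1))
jaws.set_gripper(1.0)
bot.move_l([*(S-0.0025*ux),0.17],0.15)
bot.movep([*L,0.17],q)
bot.move_l([*L,0.0565],0.06); print("at lock",np.round(bot.read_ft_force(),1))
jaws.set_gripper(0.0,80)
print(bot.read_width(),bot.read_grasp_force(),np.round(bot.read_ft_force(),1))
for z in [0.005,0.012,0.02,0.035]:
    bot.move_l([*L,0.0565+z],0.03); f=np.array(bot.read_ft_force()); print(z,f.round(1),bot.read_width())
    if f[2]<-40: print("STUCK"); break
else:
    bot.move_l([*L,0.0565+0.15],0.06)
    bot.pause(0.3)
    print(np.round(bot.read_ft_force(),1),bot.read_width(),bot.read_tcp_pos())
c=vision.camera("scene"); save(c,"s5",(180,100,420,320),3); print(bot.read_time())
c2=vision.camera("wrist"); np.save("w5.npy",c2,allow_pickle=True)
g=np.mgrid[0:480,0:640]; P=cloud(c,g[0].ravel(),g[1].ravel())
Q=(P-[*L,0.203])@Ro.from_euler('z',a).as_matrix()
m=(abs(Q[:,1])<0.03)&(Q[:,0]<-0.055)&(Q[:,0]>-0.13)&(abs(Q[:,2]-0.022)<0.015)
print(m.sum(),np.percentile(Q[m],[1,50,99],axis=0).round(4))
E
```

```text
pull [10.   1.9 -3. ]
at lock [0.  0.  0.2]
0.6456888778794275 87.64803171157837 [0.8 0.8 2.9]
0.005 [ 4.4  0.4 -5.6] 0.6440575391116737
0.012 [ 4.5  0.7 -5.3] 0.6424705296884574
0.02 [ 3.  -0.2 -4.1] 0.6444202757048291
0.035 [-0.7 -0.7 -5.3] 0.6411100904077381
[ 0.4  0.4 -5.5] 0.6383694115310247 [0.61737096 0.06574408 0.20642574]
29.8
254 [[-0.1042 -0.0196  0.0162]
 [-0.0833  0.0095  0.0212]
 [-0.0564  0.0223  0.024 ]]
```

View pics/s5.png

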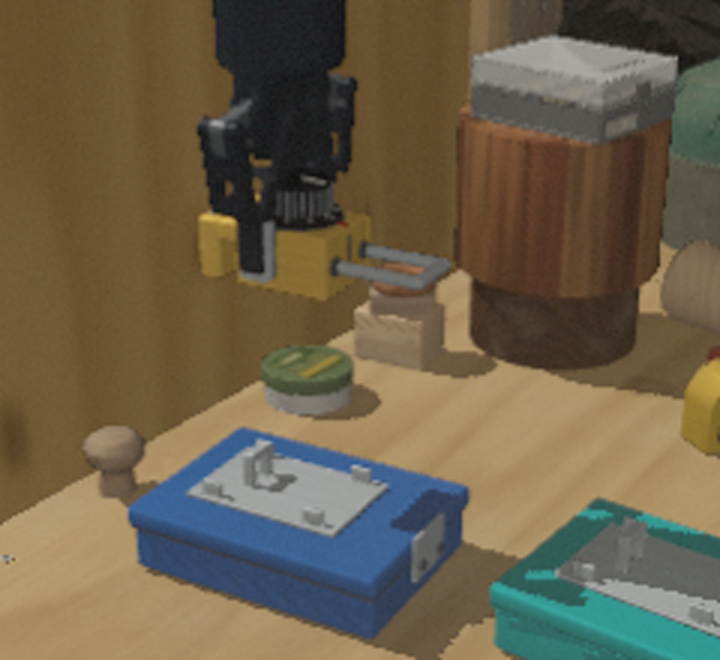

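The crop shows the lock held level above the box, dial up, with the bow fully out at (440,265). The staple on the box is clear and the tape measure and knob have not moved.

```bash
python3 - <<'E'
from h import *
print(bot.read_grasp_force(),np.round(bot.read_joint_velocities(),3))
print(order.finish_job())
E
```

```text
86.39407753944397 [ 0.     0.002 -0.002  0.003  0.    -0.   ]
the job is handed in; nothing more can be done
None
```

The padlock is unlocked, its shackle is pulled right out (about 21 mm by camera), and it is held still and level about 15 cm above the lid, dial up; the job is handed in at about 30 s, and the verdict was not shown.

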